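# Clamp a glued damper in the bench screw press

## Task

Of the two small screw presses on the van fitter's bench, one holds a steel bracket strip with a freshly glued rubber damper standing on it; the other press is empty and its crank is to be left alone. Wind the loaded press down by its crank (clockwise from above) until the pad just touches the damper, then give it a quarter of a turn more and let go, leaving the part clamped where it stands.

Things in the scene. Friction and masses are not known exactly. Their poses are not given: they have to be found in the camera images.
- screw (a joint): Screw of the LOADED press, rad; grows clockwise from above; screw, crank and pad sink 20 mm a turn. At 0 the crank points to the press's front (robot side) and the pad's underside is 96 mm above the bench. Starts at 0 to 2.5. The pad meets the damper at 5.03 (0.8 turn), then its spring yields (2 N/mm), barely felt at the crank. Friction, 2.5 N at the knob, holds it where left. End stop 9.4.
- press_knob (a point): Middle of the upright black crank knob of the LOADED press: a sleeve 24 mm across, 52 mm tall, spinning freely on its pin, so a gripper can carry it round without turning. It stands 60 mm from the vertical screw axis; the flat crank arm's top is 27 mm below this point. 272 mm above the bench at screw 0, sinking 20 mm a turn. The press's grey beam tops out at 212 mm.
- mount: The part in the loaded press: steel strip 200 x 36 x 5 mm with a black rubber damper, 36 mm across, 30 mm tall, on its middle. Loose on the anvil, 45 mm above the bench (damper top 80 mm), front to back between the two columns. Origin: centre of the strip's underside, on the screw axis; x along the strip, away from the robot, within 20 degrees of straight ahead; z up.
- spare_knob (a point): Middle of the crank knob of the EMPTY press, a press just like the loaded one (grey base 170 x 200 mm, two steel columns, grey beam) with nothing under its pad. Not to be moved.
Mind the look-alikes: they are no part of the job. What is shaped like the mount but purple is not meant.

How it is judged:
By the outcome, as a careful person would: the job done as asked, in the order asked, and still so for the second after the job is handed in, with the robot touching nothing.
It also fails if it takes over 45 s, if anything falls off the work surface, if the arm or the gripper's body presses on something with over 40 N, if the wrist force passes 120 N, or if a joint passes its speed limit or range.

## Robot

A 7-joint arm with a two-finger parallel gripper is mounted at the origin on the work surface. World frame = base frame: x ahead of the robot, y to its left, z up, the work surface at z = 0. Lengths are in m, angles in rad, forces in N, time in s.
With the tool pointing down it reaches from about 0.425 to 0.925 m from the base axis. Payload 6.8 kg.
Tool frame: the origin (TCP) lies on the centre line of the jaws, within the pads' length; the fingertips stand 14 mm ahead of it and the grasp point (between the pads) lies 5 mm behind it; y points along the fingers, x is the direction in which the jaws open and shut, and the axes are right-handed (so a half turn about y gives the same grasp; the last joint's range is limited). The gripper opens to 85 mm and grips with 20 to 120 N. Pads are 22 mm wide; open, the fingers measure 114 mm over their backs; the gripper's body (76 mm by 85 mm) begins 54 mm behind the grasp point. The pads swing forward as they close: fully open they stand 13 mm farther back than shut.
Start: joints at [-1.398, 0.477, 0.022, 1.555, -0.011, 1.109, -0.083], TCP at [0.187, 0.649, 0.212] pointing down, gripper open.
Joint ranges: [-2.96, 2.96], [-0.34, 2.1], [-1.41, 1.46], [0.24, 2.44], [-1.37, 4.51], [0.17, 1.92], [-2.96, 2.96]. Speed limits (rad/s): [2.39, 2.39, 3.14, 3.14, 3.14, 3.14, 3.14].

## Interface

Orientations are given as a rotation vector (axis times angle).
In Python, from bench import get_obs, vision, ticket gives the robot as it stands. The module is installed in compiled form; this text tells all that it offers.
- The arm moves only by the tool jog_arm, never from a script. Its argument "motion" is a list of rows, each an object of numbers: "gripper": the finger opening in mm, from 0 to 85.4; "tx", "ty", "tz": the shift along the tool's x, y, z in mm; "ax", "ay", "az": the turn, a rotation vector about the tool's x, y, z in rad. In form: [{"gripper": .., "tx": .., "ty": .., "tz": .., "ax": .., "ay": .., "az": ..}, ...]. A call has 1 to 12 rows; each row shifts and turns the commanded pose from where the row before left it, along the tool's axes as they then stand; what a row does not reach is not made up. A row lasts 1/10 s, in which the tool goes at most 50 mm and 8.59 degrees, less where a joint would pass 70% of its speed; a pose out of reach is approached as far as the arm can. A call is refused whole if a number of a shift passes 50 or a number of a turn 0.15, either way. A call with a gripper value outside its range is refused whole. The fingers move at their own pace and stop on an object; "newtons" is the grip in N (left out, the last holds). Time passes only in rows, so rows that do not move let the fingers close. It gives the time, the measured TCP pose, the force and the opening at its end, in the units of the state.
- get_obs(): the state, without advancing time (a new reading comes with each control period).
- vision.grab_frame(name): name is "scene" or "top"; returns the picture (480x640x3 uint8, red, green, blue); there is no depth.
- vision.get_calibration(name): a dict with "camera_matrix" (3x3 intrinsics, pixels), "k1" (the pictures are not rectified: a ray, as slopes to the right and down, at radius r is drawn at 1 + k1 r^2 times it, then the intrinsics apply), "world_from_camera" (4x4, takes a point from camera to world coordinates). Camera axes: x right, y down, z forward; pixel columns grow to the right and rows downward; lengths in m; the calibration is good to about 2 mm. A picture is of the moment at which its call begins. get_calibration takes no time and is no camera call.
- ticket.hand_in(): hands the job in, once; it reports no verdict.
The state is a dict: "clock": time; "joints": joint angles; "qvel": joint speeds; "tau": joint torques, N m; "tcp_pos": TCP position; "orientation": TCP orientation; "contact_force": force on the tool from outside, world axes, zero at the start; "moment": the same for the moment, N m; "grip_width": finger opening in m.
Only numpy, scipy, OpenCV 4.12 (cv2) and the standard library are available. Lean on these libraries where they do the work, as an engineer would, in place of code of your own. Each camera call takes 0.05 s, during which the arm holds its last target.

## Working session

There is one attempt and no reset: what is moved stays moved. The work goes in short steps, Python scripts to look and compute and a tool call to move; the robot and the scene stay as the last step left them, time stands still between calls to the robot, and variables do not carry over. Pictures are saved under pics/ and viewed, and the job is handed in when it is done.

Besides the shell and the picture viewer there is one more tool, called as name(argument=value, ...), one argument or row to a line, values as JSON. jog_arm: Moves the arm, as the interface text tells. Its arguments: {"type":"object","properties":{"motion":{"type":"array"},"newtons":{"type":"number"}},"required":["motion"]}

```bash
mkdir -p pics; python3 - <<'E'
from bench import get_obs, vision
import cv2
for n in("scene","top"):
    cv2.imwrite(f"pics/{n}0.png",cv2.cvtColor(vision.grab_frame(n),cv2.COLOR_RGB2BGR)); print(n,vision.get_calibration(n))
print(get_obs())
E
```

```text
scene {'camera_matrix': array([[607.52395664,   0.        , 313.47998921],
       [  0.        , 607.52395664, 244.95624883],
       [  0.        ,   0.        ,   1.        ]]), 'k1': -0.10866553550472875, 'world_from_camera': array([[-0.65763207,  0.53737964, -0.52796135,  1.10160327],
       [ 0.75317496,  0.48364355, -0.44588833,  0.53538029],
       [ 0.01573379, -0.69087773, -0.7228004 ,  1.08937158],
       [ 0.        ,  0.        ,  0.        ,  1.        ]])}
top {'camera_matrix': array([[436.3009665 ,   0.        , 319.39241458],
       [  0.        , 436.3009665 , 241.24110372],
       [  0.        ,   0.        ,   1.        ]]), 'k1': -0.06498540373355989, 'world_from_camera': array([[-0.02157346, -0.98471442,  0.17283549,  0.29532653],
       [-0.99892481,  0.0283262 ,  0.03669939, -0.03802854],
       [-0.04103419, -0.17185792, -0.98426676,  0.91705702],
       [ 0.        ,  0.        ,  0.        ,  1.        ]])}
{'clock': 0.1, 'joints': array([-1.39810373,  0.47773367,  0.02235596,  1.55633841, -0.01149148,
        1.10931056, -0.08310181]), 'qvel': array([-0.00029048, -0.00097923, -0.00130539, -0.00312605,  0.0002904 ,
       -0.00016962,  0.00041483]), 'tau': array([ 4.46467791e-03, -5.97756958e+01,  1.61330022e+00, -2.81950629e+01,
        1.27471896e-02,  5.05972712e-03, -6.64154598e-06]), 'tcp_pos': array([0.18692134, 0.64801636, 0.21111833]), 'orientation': array([-1.33017408, -0.99904031,  1.00110667]), 'contact_force': array([-0.0101185 , -0.6286557 ,  0.24267143]), 'moment': array([0.02076473, 0.01259967, 0.0187927 ]), 'grip_width': 0.08523537606401377}
```

View pics/scene0.png

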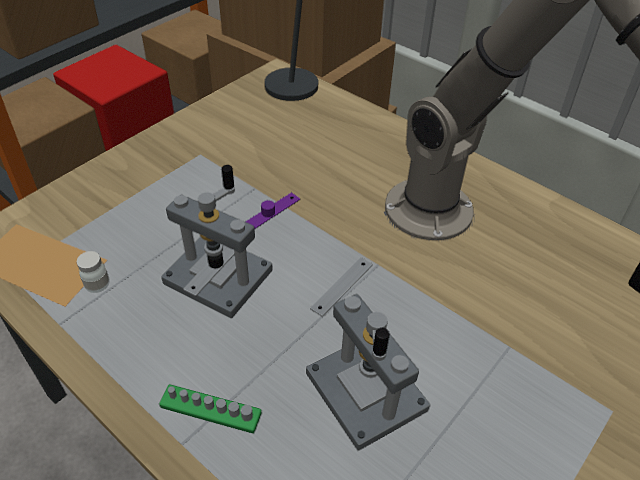

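View pics/top0.png

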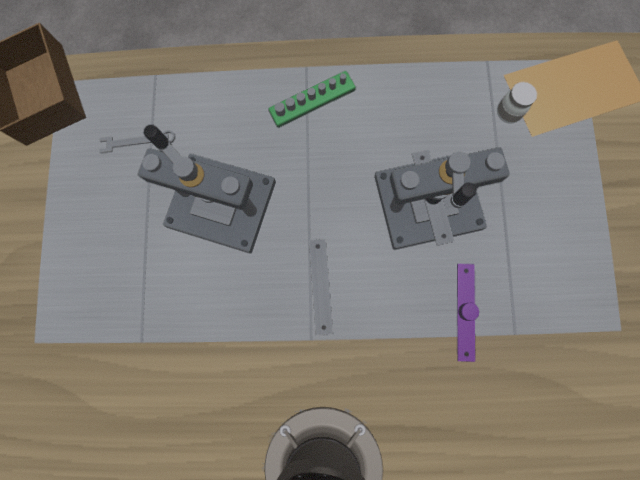

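The loaded press is the right one in the top picture (knob near 463,195) and the left one in the scene picture (knob near 228,177). The empty press is the other one. Next I'll enlarge both views.

```bash
cat > h.py <<'E'
import numpy as np,cv2
from bench import get_obs, vision
from scipy.spatial.transform import Rotation as R
def ray(n,uv):
    c=vision.get_calibration(n);K=c["camera_matrix"];T=c["world_from_camera"]
    p=cv2.undistortPointsIter(np.array([[uv]],float),K,np.array([c["k1"],0,0,0.]),None,None,(3,100,1e-12))[0,0]
    d=T[:3,:3]@np.array([p[0],p[1],1]);return T[:3,3],d/np.linalg.norm(d)
def atz(n,uv,z):
    o,d=ray(n,uv);return o+d*(z-o[2])/d[2]
def tri(a,b):
    A=0;B=0;rs=[ray("scene",a),ray("top",b)]
    for o,d in rs:
        P=np.eye(3)-np.outer(d,d);A=A+P;B=B+P@o
    x=np.linalg.solve(A,B);return x,[round(1e3*np.linalg.norm(np.cross(x-o,d)),1) for o,d in rs]
def proj(n,X):
    c=vision.get_calibration(n);T=c["world_from_camera"]
    p=(np.array(X)-T[:3,3])@T[:3,:3];s=p[:2]/p[2];s=s*(1+c["k1"]*(s@s));K=c["camera_matrix"];return K[:2,:2]@s+K[:2,2]
def crop(src,dst,x,y,w,h,f):
    cv2.imwrite(dst,cv2.resize(cv2.imread(src)[y:y+h,x:x+w],None,fx=f,fy=f,interpolation=cv2.INTER_CUBIC))
E
python3 - <<'E'
from h import *
crop("pics/scene0.png","pics/s1.png",150,150,130,100,6)
crop("pics/top0.png","pics/t1.png",370,140,150,110,5)
o=get_obs();print(R.from_rotvec(o["orientation"]).as_matrix().round(3))
E
```

```text
[[ 0.277 -0.    -0.961]
 [ 0.961 -0.002  0.277]
 [-0.002 -1.    -0.   ]]
```

View pics/s1.png

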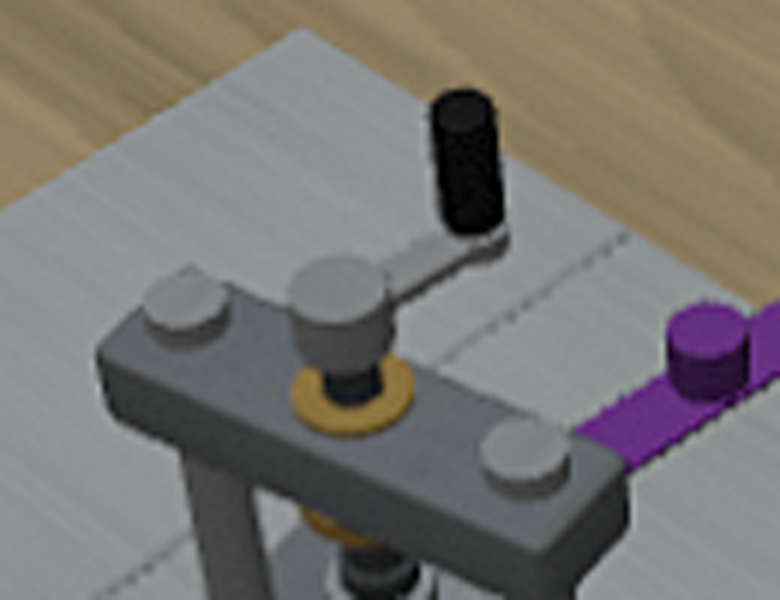

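View pics/t1.png

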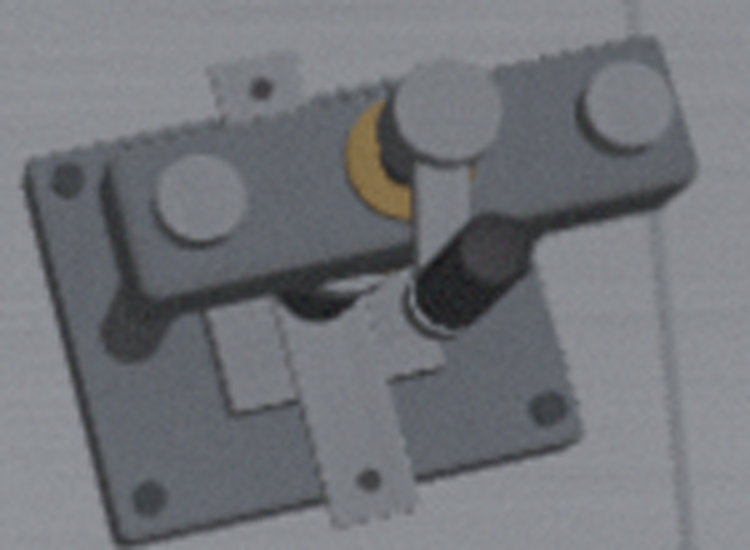

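```bash
python3 - <<'E'
from h import *
k,e=tri((226.9,167.6),(469,189.2));print("knobtop",k,e)
c,e=tri((205.9,197.1),(459.2,161.6));print("cap",c,e)
print("bolts",tri((180.4,199.8),(494.8,160.6)),tri((237,225.8),(409.6,179.6)))
a=atz("top",(422.0,157.6),.05);b=atz("top",(443.6,235.6),.05);print(a,b,(a+b)/2,np.degrees(np.arctan2(*(a-b)[[1,0]])))
v=k-c;print("arm",v,np.hypot(*v[:2]),np.degrees(np.arctan2(v[1],v[0])))
E
```

```text
knobtop [ 0.47481146 -0.23493761  0.29483754] [np.float64(2.0), np.float64(2.0)]
cap [ 0.53454962 -0.23854719  0.25024468] [np.float64(0.8), np.float64(0.8)]
bolts (array([ 0.54940771, -0.31155184,  0.20894213]), [np.float64(1.0), np.float64(1.0)]) (array([ 0.52097644, -0.16535095,  0.20533011]), [np.float64(1.2), np.float64(1.2)])
[ 0.618077   -0.22312855  0.05      ] [ 0.45190378 -0.2557759   0.05      ] [ 0.53499039 -0.23945223  0.05      ] 11.115094911905128
arm [-0.05973815  0.00360959  0.04459286] 0.05984710603063687 176.54219485097977
```

jog_arm(
  motion=[
    {"ay": -0.14, "ty": -20, "gripper": 60},
    {"ay": -0.14, "ty": -35},
    {"ty": -40},
    {"ty": -40},
    {"ty": -40},
    {"ty": -35},
    {"ty": 0},
  ],
  newtons=30,
)

```text
schema error: expected keys gripper, tx, ty, tz, ax, ay, az
```

jog_arm(
  motion=[
    {"gripper": 60, "tx": 0, "ty": -20, "tz": 0, "ax": 0, "ay": -0.14, "az": 0},
    {"gripper": 60, "tx": 0, "ty": -35, "tz": 0, "ax": 0, "ay": -0.14, "az": 0},
    {"gripper": 60, "tx": 0, "ty": -40, "tz": 0, "ax": 0, "ay": 0, "az": 0},
    {"gripper": 60, "tx": 0, "ty": -40, "tz": 0, "ax": 0, "ay": 0, "az": 0},
    {"gripper": 60, "tx": 0, "ty": -40, "tz": 0, "ax": 0, "ay": 0, "az": 0},
    {"gripper": 60, "tx": 0, "ty": -35, "tz": 0, "ax": 0, "ay": 0, "az": 0},
    {"gripper": 60, "tx": 0, "ty": 0, "tz": 0, "ax": 0, "ay": 0, "az": 0},
  ],
  newtons=30,
)

```text
clock: 0.8
tcp_pos: [0.1875, 0.6502, 0.4279]
orientation: [-1.204, -1.214, 1.201]
contact_force: [0.5, 0.4, 0.1]
grip_width: 0.0598
```

jog_arm(
  motion=[
    {"gripper": 60, "tx": -25, "ty": 0, "tz": -33, "ax": 0, "ay": 0, "az": 0},
    {"gripper": 60, "tx": -25, "ty": 0, "tz": -33, "ax": 0, "ay": 0, "az": 0},
    {"gripper": 60, "tx": -25, "ty": 0, "tz": -33, "ax": 0, "ay": 0, "az": 0},
    {"gripper": 60, "tx": -25, "ty": 0, "tz": -33, "ax": 0, "ay": 0, "az": 0},
    {"gripper": 60, "tx": -25, "ty": 0, "tz": -33, "ax": 0, "ay": 0, "az": 0},
    {"gripper": 60, "tx": -25, "ty": 0, "tz": -33, "ax": 0, "ay": 0, "az": 0},
    {"gripper": 60, "tx": -25, "ty": 0, "tz": -33, "ax": 0, "ay": 0, "az": 0},
    {"gripper": 60, "tx": -25, "ty": 0, "tz": -33, "ax": 0, "ay": 0, "az": 0},
    {"gripper": 60, "tx": 0, "ty": 0, "tz": 0, "ax": 0, "ay": 0, "az": 0},
  ],
)

```text
clock: 1.7
tcp_pos: [0.4569, 0.4421, 0.421]
orientation: [-1.219, -1.2, 1.202]
contact_force: [0.6, 0.3, 0.2]
grip_width: 0.0603
```

jog_arm(
  motion=[
    {"gripper": 60, "tx": -35, "ty": 0, "tz": -7, "ax": 0, "ay": 0, "az": 0},
    {"gripper": 60, "tx": -35, "ty": 0, "tz": -7, "ax": 0, "ay": 0, "az": 0},
    {"gripper": 60, "tx": -35, "ty": 0, "tz": -7, "ax": 0, "ay": 0, "az": 0},
    {"gripper": 60, "tx": -35, "ty": 0, "tz": -7, "ax": 0, "ay": 0, "az": 0},
    {"gripper": 60, "tx": -35, "ty": 0, "tz": -7, "ax": 0, "ay": 0, "az": 0},
    {"gripper": 60, "tx": -35, "ty": 0, "tz": -7, "ax": 0, "ay": 0, "az": 0},
    {"gripper": 60, "tx": -35, "ty": 0, "tz": -7, "ax": 0, "ay": 0, "az": 0},
    {"gripper": 60, "tx": -35, "ty": 0, "tz": -7, "ax": 0, "ay": 0, "az": 0},
    {"gripper": 60, "tx": -35, "ty": 0, "tz": -7, "ax": 0, "ay": 0, "az": 0},
    {"gripper": 60, "tx": -35, "ty": 0, "tz": -7, "ax": 0, "ay": 0, "az": 0},
    {"gripper": 60, "tx": 0, "ty": 0, "tz": 0, "ax": 0, "ay": 0, "az": 0},
  ],
)

```text
clock: 2.8
tcp_pos: [0.5211, 0.0924, 0.4216]
orientation: [-1.215, -1.201, 1.204]
contact_force: [1.1, -0.3, -0.0]
grip_width: 0.0599
```

jog_arm(
  motion=[
    {"gripper": 60, "tx": -33, "ty": 0, "tz": 4, "ax": 0, "ay": 0, "az": 0},
    {"gripper": 60, "tx": -33, "ty": 0, "tz": 4, "ax": 0, "ay": 0, "az": 0},
    {"gripper": 60, "tx": -33, "ty": 0, "tz": 4, "ax": 0, "ay": 0, "az": 0},
    {"gripper": 60, "tx": -33, "ty": 0, "tz": 4, "ax": 0, "ay": 0, "az": 0},
    {"gripper": 60, "tx": -33, "ty": 0, "tz": 5, "ax": 0, "ay": 0, "az": 0},
    {"gripper": 60, "tx": -33, "ty": 0, "tz": 5, "ax": 0, "ay": 0, "az": 0},
    {"gripper": 60, "tx": -33, "ty": 0, "tz": 5, "ax": 0, "ay": 0, "az": 0},
    {"gripper": 60, "tx": -33, "ty": 0, "tz": 5, "ax": 0, "ay": 0, "az": 0},
    {"gripper": 60, "tx": -33, "ty": 0, "tz": 5, "ax": 0, "ay": 0, "az": 0},
    {"gripper": 60, "tx": -29, "ty": 0, "tz": 5, "ax": 0, "ay": 0, "az": 0},
    {"gripper": 60, "tx": 0, "ty": 0, "tz": 0, "ax": 0, "ay": 0, "az": 0},
  ],
)

```text
clock: 3.9
tcp_pos: [0.4726, -0.2314, 0.4215]
orientation: [-1.213, -1.202, 1.205]
contact_force: [-1.5, 0.0, 0.3]
grip_width: 0.0599
```

```bash
python3 - <<'E'
from h import *
o=get_obs();M=R.from_rotvec(o["orientation"]).as_matrix();print(o["tcp_pos"],M.round(4),o["joints"].round(2))
print("tool shift mm",1e3*M.T@(np.array([.475,-.2345,.280])-o["tcp_pos"]))
print("target rot err", R.from_matrix(M.T@np.array([[0,0,-1],[1,0,0],[0,-1,0]])).as_rotvec())
cv2.imwrite("pics/s2.png",cv2.cvtColor(vision.grab_frame("scene"),cv2.COLOR_RGB2BGR))
E
```

```text
[ 0.47264832 -0.23137312  0.42151359] [[ 0.0074 -0.0011 -1.    ]
 [ 1.     -0.0013  0.0074]
 [-0.0013 -1.      0.0011]] [-0.22  0.09  0.61  1.63 -0.05  1.44  1.96]
tool shift mm [ -2.9227506  141.51492106  -2.52773104]
target rot err [-0.00108591 -0.0073969  -0.00131492]
```

View pics/s2.png

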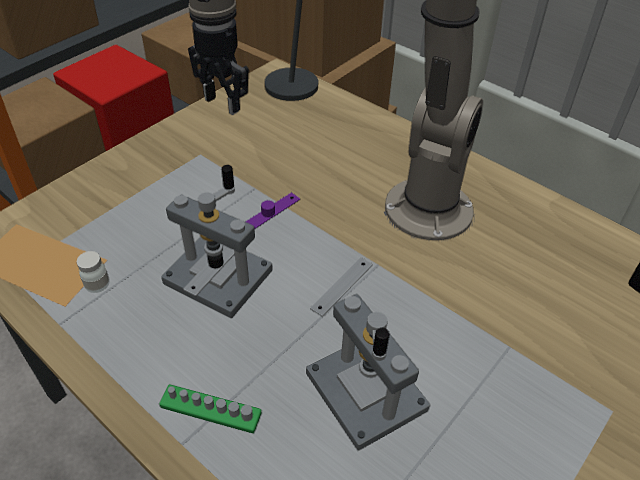

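The gripper is above the knob (fingers at about 225,95 and knob at 228,177) and everything else is unmoved. Next I'll lower it over the knob.

jog_arm(
  motion=[
    {"gripper": 60, "tx": -3, "ty": 10, "tz": -2.5, "ax": 0, "ay": -0.007, "az": 0},
    {"gripper": 60, "tx": 0, "ty": 30, "tz": 0, "ax": 0, "ay": 0, "az": 0},
    {"gripper": 60, "tx": 0, "ty": 30, "tz": 0, "ax": 0, "ay": 0, "az": 0},
    {"gripper": 60, "tx": 0, "ty": 25, "tz": 0, "ax": 0, "ay": 0, "az": 0},
    {"gripper": 60, "tx": 0, "ty": 20, "tz": 0, "ax": 0, "ay": 0, "az": 0},
    {"gripper": 60, "tx": 0, "ty": 20, "tz": 0, "ax": 0, "ay": 0, "az": 0},
    {"gripper": 60, "tx": 0, "ty": 16, "tz": 0, "ax": 0, "ay": 0, "az": 0},
    {"gripper": 60, "tx": 0, "ty": 0, "tz": 0, "ax": 0, "ay": 0, "az": 0},
  ],
)

```text
clock: 4.75
tcp_pos: [0.4758, -0.2282, 0.268]
orientation: [-1.2, -1.213, 1.217]
contact_force: [0.1, 0.9, -0.6]
grip_width: 0.0602
```

```bash
python3 - <<'E'
from h import *
for n in("scene","top"):
    cv2.imwrite(f"pics/{n}3.png",cv2.cvtColor(vision.grab_frame(n),cv2.COLOR_RGB2BGR))
crop("pics/scene3.png","pics/s3.png",150,110,130,100,6)
crop("pics/top3.png","pics/t3.png",370,140,150,110,5)
E
```

```text
(no output)
```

View pics/s3.png

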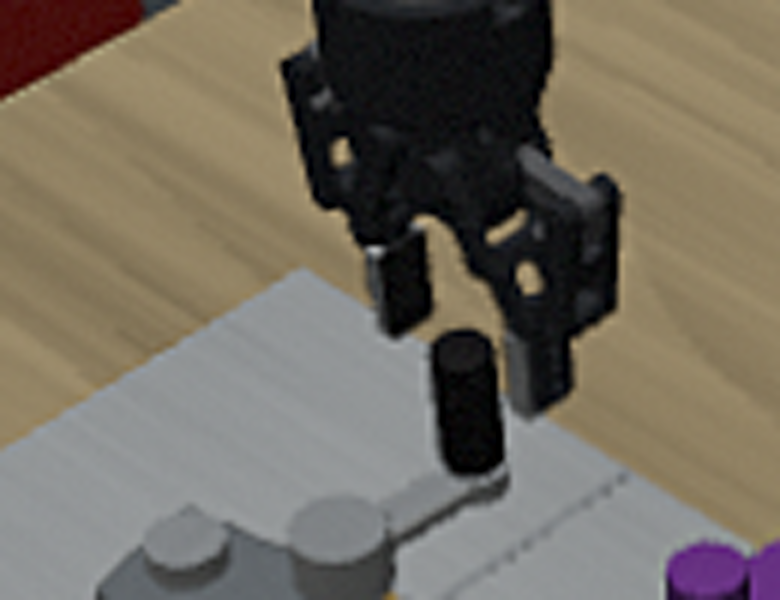

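View pics/t3.png

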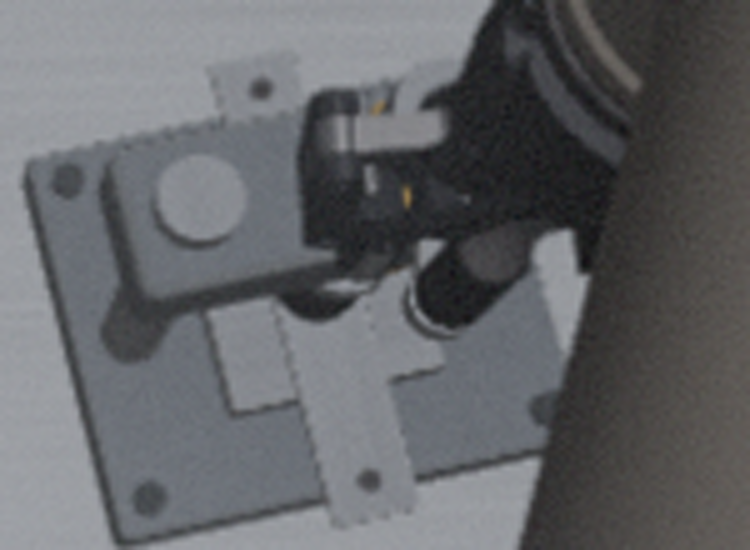

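```bash
python3 - <<'E'
from h import *
o=get_obs();M=R.from_rotvec(o["orientation"]).as_matrix();p=o["tcp_pos"];print(p,o["joints"],o["qvel"].round(3));print(M.round(4))
for s in(-1,1):
  for dz in (.014,0,-.013):
    X=p+M@np.array([s*.03,dz,0]); 
    a=proj("scene",X);b=proj("top",X);print(s,dz,X.round(3),(a-[150,110])*6,(b-[370,140])*5)
X=np.array([.475,-.2345,.271]);print((proj("scene",X)-[150,110])*6,(proj("top",X)-[370,140])*5)
E
```

```text
[ 0.4771112  -0.22951939  0.27063025] [-0.18198997  0.19526579  0.59969458  1.86078549 -0.12173173  1.12289264
  2.04074073] [ 0.003 -0.017  0.012 -0.025  0.002  0.003  0.   ]
[[-8.1e-03 -1.0e-03 -1.0e+00]
 [ 1.0e+00  4.0e-04 -8.1e-03]
 [ 4.0e-04 -1.0e+00  1.0e-03]]
-1 0.014 [ 0.477 -0.26   0.257] [412.68089663 401.55761562] [531.43084821 275.10662203]
-1 0 [ 0.477 -0.26   0.271] [408.90762326 370.91969231] [545.62377549 262.45187912]
-1 -0.013 [ 0.477 -0.26   0.284] [405.36005311 342.0526169 ] [559.3249593  250.23076374]
1 0.014 [ 0.477 -0.2    0.257] [531.24983668 475.32799244] [339.50882195 281.93292423]
1 0 [ 0.477 -0.2    0.271] [528.30138847 444.55669312] [349.82502624 269.39152054]
1 -0.013 [ 0.477 -0.2    0.284] [525.52815719 415.5504477 ] [359.7872021  257.27693161]
[462.44898955 397.42684315] [465.03578915 271.77649655]
```

```bash
python3 - <<'E'
from h import *
p=np.array([.4726,-.2314,.4215])
for s in(-1,1):
  for dz in (.014,0,-.013):
    X=p+np.array([0,s*.03,-dz]);print(s,dz,proj("scene",X),(proj("scene",X)-[180,30])*7)
crop("pics/s2.png","pics/s2c.png",180,30,90,85,7)
E
```

```text
-1 0.014 [212.78717034 116.13211257] [229.51019241 602.92478799]
-1 0 [212.08369371 110.10793453] [224.585856   560.75554168]
-1 -0.013 [211.42235487 104.4288831 ] [219.95648407 521.0021817 ]
1 0.014 [233.89951387 128.06590206] [377.29659707 686.46131439]
1 0 [233.34920876 121.98038969] [373.4444613  643.86272781]
1 -0.013 [232.83161694 116.24030884] [369.8213186 603.6821619]
```

View pics/s2c.png

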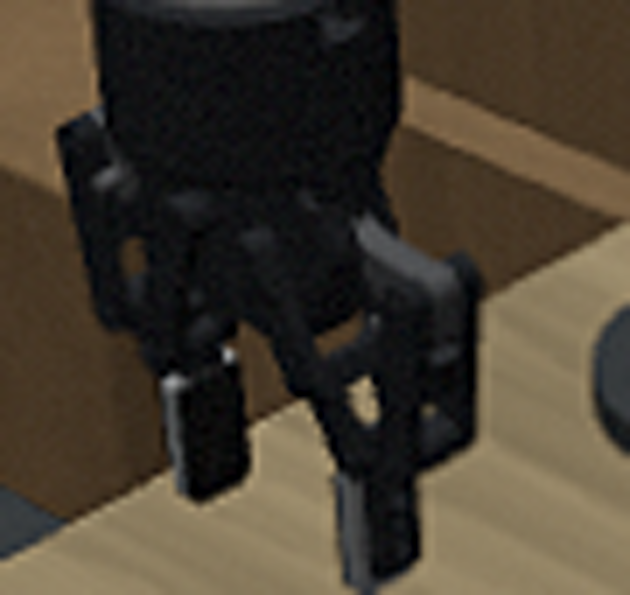

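View pics/top3.png

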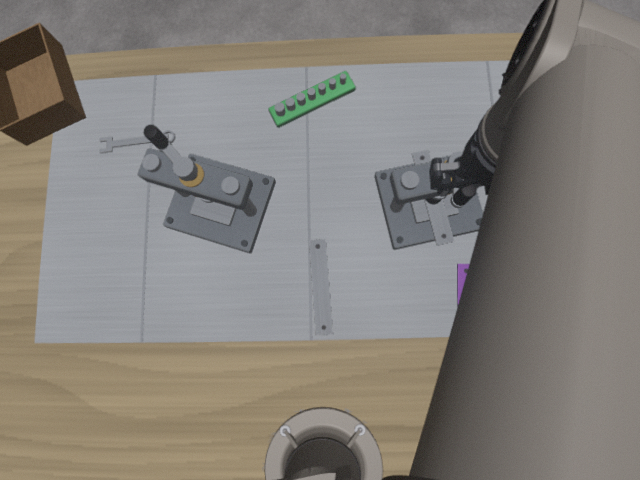

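```bash
python3 - <<'E'
from h import *
im=cv2.imread("pics/top3.png")[145:210,420:500]
im=cv2.convertScaleAbs(im,alpha=2.2,beta=10)
cv2.imwrite("pics/t3b.png",cv2.resize(im,None,fx=9,fy=9,interpolation=cv2.INTER_CUBIC))
im=cv2.imread("pics/scene3.png")[140:200,190:270]
im=cv2.convertScaleAbs(im,alpha=2.2,beta=10)
cv2.imwrite("pics/s3b.png",cv2.resize(im,None,fx=9,fy=9,interpolation=cv2.INTER_CUBIC))
E
```

```text
(no output)
```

View pics/t3b.png

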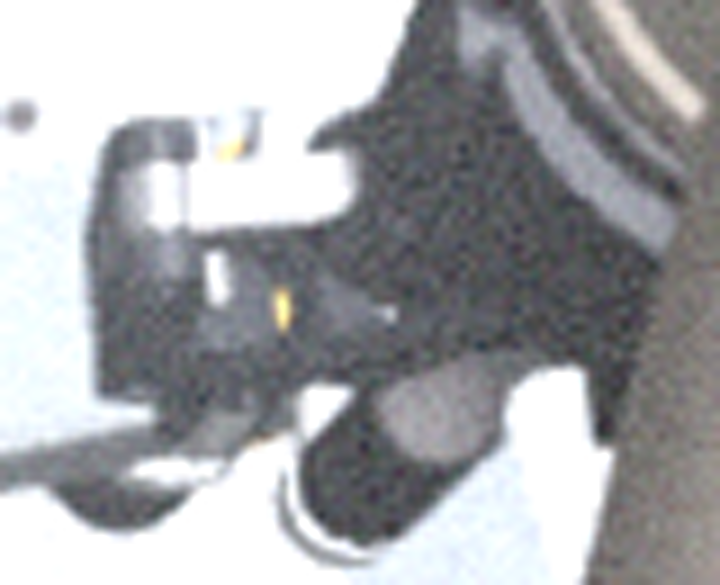

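View pics/s3b.png

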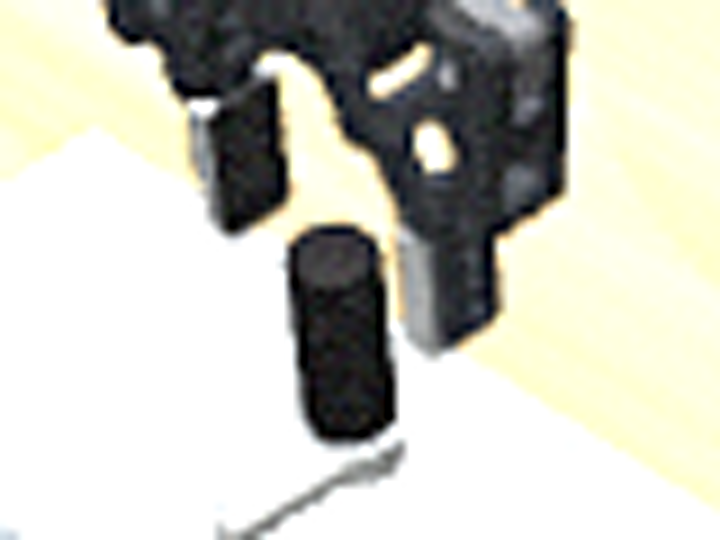

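```bash
python3 - <<'E'
from h import *
o,d=ray("scene",(215.7,165.7));
for z in (.25,.257,.27,.284,.29): print(z,atz("scene",(215.7,165.7),z), atz("scene",(237.9,179.0),z),atz("top",(441.8,195.1),z))
E
```

```text
0.25 [ 0.45096837 -0.29908528  0.25      ] [ 0.44975966 -0.23033021  0.25      ] [ 0.48059226 -0.20741686  0.25      ]
0.257 [ 0.45639439 -0.2921262   0.257     ] [ 0.45519576 -0.22394451  0.257     ] [ 0.47864811 -0.20563933  0.257     ]
0.27 [ 0.46647128 -0.27920218  0.27      ] [ 0.46529137 -0.21208536  0.27      ] [ 0.47503754 -0.20233819  0.27      ]
0.284 [ 0.47732331 -0.26528401  0.284     ] [ 0.47616356 -0.19931396  0.284     ] [ 0.47114923 -0.19878312  0.284     ]
0.29 [ 0.48197418 -0.25931908  0.29      ] [ 0.48082307 -0.1938405   0.29      ] [ 0.46948282 -0.19725951  0.29      ]
```

The pictures put the fingertips only about 7 mm below the knob's top. They read about 25 mm higher than the quoted geometry predicts. I'll go down in small steps, shifting 5 mm toward -y, and look again.

jog_arm(
  motion=[
    {"gripper": 60, "tx": -5, "ty": 0, "tz": 0, "ax": 0, "ay": 0, "az": 0},
    {"gripper": 60, "tx": 0, "ty": 8, "tz": 0, "ax": 0, "ay": 0, "az": 0},
    {"gripper": 60, "tx": 0, "ty": 7, "tz": 0, "ax": 0, "ay": 0, "az": 0},
    {"gripper": 60, "tx": 0, "ty": 0, "tz": 0, "ax": 0, "ay": 0, "az": 0},
  ],
)

```text
clock: 5.25
tcp_pos: [0.4762, -0.2353, 0.2549]
orientation: [-1.205, -1.213, 1.214]
contact_force: [-0.1, -0.8, -0.2]
grip_width: 0.0601
```

```bash
python3 - <<'E'
from h import *
cv2.imwrite("pics/scene4.png",cv2.cvtColor(vision.grab_frame("scene"),cv2.COLOR_RGB2BGR))
o=get_obs();print(o["tcp_pos"],o["joints"].round(3),o["contact_force"])
im=cv2.imread("pics/scene4.png")[140:200,190:270]
im=cv2.convertScaleAbs(im,alpha=2.2,beta=10)
cv2.imwrite("pics/s4b.png",cv2.resize(im,None,fx=9,fy=9,interpolation=cv2.INTER_CUBIC))
E
```

```text
[ 0.47647408 -0.23544105  0.25539189] [-0.167  0.216  0.601  1.876 -0.137  1.092  2.064] [ 1.35842013  0.62590752 -0.01829593]
```

View pics/s4b.png

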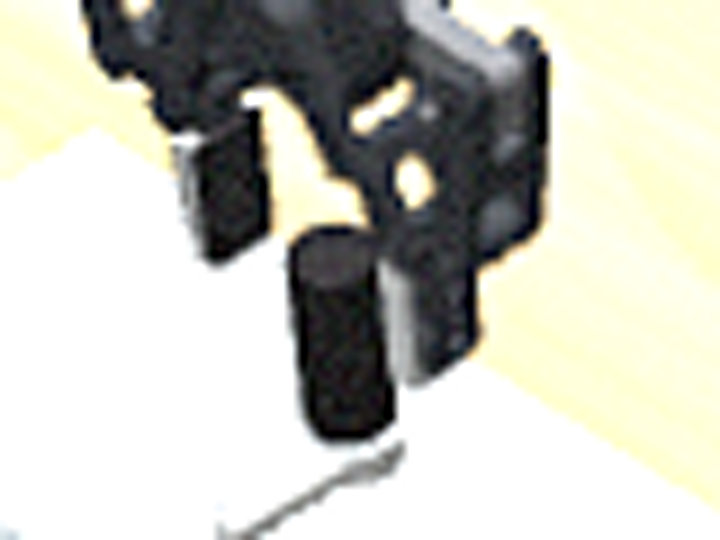

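The tips are now at about mid-upper knob height (pad bottoms at 215,262 and 412,383, knob bottom at 350,435). I'll go 8 mm lower and close.

jog_arm(
  motion=[
    {"gripper": 60, "tx": 1, "ty": 8, "tz": 0, "ax": 0, "ay": 0, "az": 0},
    {"gripper": 35, "tx": 0, "ty": 0, "tz": 0, "ax": 0, "ay": 0, "az": 0},
    {"gripper": 30, "tx": 0, "ty": 0, "tz": 0, "ax": 0, "ay": 0, "az": 0},
    {"gripper": 30, "tx": 0, "ty": 0, "tz": 0, "ax": 0, "ay": 0, "az": 0},
  ],
)

```text
clock: 5.7
tcp_pos: [0.477, -0.2347, 0.2481]
orientation: [-1.206, -1.214, 1.214]
contact_force: [-1.1, -0.8, 0.9]
grip_width: 0.0302
```

```bash
python3 - <<'E'
from h import *
cv2.imwrite("pics/scene5.png",cv2.cvtColor(vision.grab_frame("scene"),cv2.COLOR_RGB2BGR))
o=get_obs();print(o["tcp_pos"],o["contact_force"],o["grip_width"])
im=cv2.imread("pics/scene5.png")[140:200,190:270]
im=cv2.convertScaleAbs(im,alpha=2.2,beta=10)
cv2.imwrite("pics/s5b.png",cv2.resize(im,None,fx=9,fy=9,interpolation=cv2.INTER_CUBIC))
E
```

```text
[ 0.47698754 -0.2347264   0.24817474] [ 0.56987106  0.14673297 -0.51050086] 0.02990133229436337
```

View pics/s5b.png

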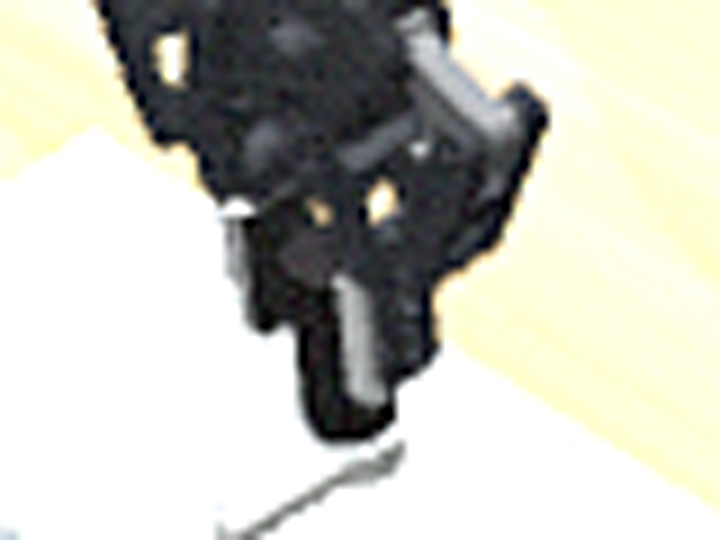

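The pads straddle the knob and reach past its middle, with no contact yet. Closing.

jog_arm(
  motion=[
    {"gripper": 15, "tx": 0, "ty": 0, "tz": 0, "ax": 0, "ay": 0, "az": 0},
    {"gripper": 15, "tx": 0, "ty": 0, "tz": 0, "ax": 0, "ay": 0, "az": 0},
    {"gripper": 15, "tx": 0, "ty": 0, "tz": 0, "ax": 0, "ay": 0, "az": 0},
    {"gripper": 15, "tx": 0, "ty": 0, "tz": 0, "ax": 0, "ay": 0, "az": 0},
  ],
  newtons=30,
)

```text
clock: 6.15
tcp_pos: [0.477, -0.2348, 0.2483]
orientation: [-1.207, -1.214, 1.214]
contact_force: [-2.6, 1.0, 3.2]
grip_width: 0.0231
```

```bash
cat > plan.py <<'E'
from h import *
import sys
# circle plan: from screw s0 to s1, n rows, constant orientation; knob->TCP offset d kept
A=np.array([.535,-.239]); F=np.radians(191.1)
def kn(s): return np.array([A[0]+.06*np.cos(F-s),A[1]+.06*np.sin(F-s),.272-.02*s/2/np.pi])
def plan(s0,s1,n):
    M=R.from_rotvec(get_obs()["orientation"]).as_matrix()
    S=np.linspace(s0,s1,n+1)
    for a,b in zip(S,S[1:]): print((1e3*M.T@(kn(b)-kn(a))).round(1))
E
python3 - <<'E'
from plan import *
o=get_obs();p=o["tcp_pos"];print(p,o["contact_force"],o["grip_width"]);v=p[:2]-A
print(np.hypot(*v),"screw",F-np.arctan2(v[1],v[0])%(2*np.pi),kn(.254)-p)
print(R.from_rotvec(o["orientation"]).as_matrix().round(3))
plan(.254,.254+12*np.radians(5),12)
E
```

```text
[ 0.47702236 -0.23478617  0.24827306] [-2.6118284   0.96287624  3.19386801] 0.023137076602446766
0.05813056561828127 screw 0.266284318870988 [-0.00191343 -0.00059992  0.02291843]
[[-0.006  0.    -1.   ]
 [ 1.    -0.    -0.006]
 [-0.    -1.    -0.   ]]
[ 5.2  0.3 -0.6]
[ 5.1  0.3 -1. ]
[ 5.   0.3 -1.5]
[ 4.9  0.3 -1.9]
[ 4.7  0.3 -2.3]
[ 4.5  0.3 -2.7]
[ 4.2  0.3 -3.1]
[ 3.9  0.3 -3.5]
[ 3.6  0.3 -3.8]
[ 3.3  0.3 -4.1]
[ 2.9  0.3 -4.4]
[ 2.5  0.3 -4.6]
```

jog_arm(
  motion=[
    {"gripper": 15, "tx": 5.2, "ty": 0.3, "tz": -0.6, "ax": 0, "ay": 0, "az": 0},
    {"gripper": 15, "tx": 5.1, "ty": 0.3, "tz": -1.0, "ax": 0, "ay": 0, "az": 0},
    {"gripper": 15, "tx": 5.0, "ty": 0.3, "tz": -1.5, "ax": 0, "ay": 0, "az": 0},
    {"gripper": 15, "tx": 4.9, "ty": 0.3, "tz": -1.9, "ax": 0, "ay": 0, "az": 0},
    {"gripper": 15, "tx": 4.7, "ty": 0.3, "tz": -2.3, "ax": 0, "ay": 0, "az": 0},
    {"gripper": 15, "tx": 4.5, "ty": 0.3, "tz": -2.7, "ax": 0, "ay": 0, "az": 0},
    {"gripper": 15, "tx": 0, "ty": 0, "tz": 0, "ax": 0, "ay": 0, "az": 0},
  ],
)

```text
clock: 6.85
tcp_pos: [0.4877, -0.2038, 0.2465]
orientation: [-1.206, -1.216, 1.214]
contact_force: [0.2, -0.0, 4.3]
grip_width: 0.0233
```

```bash
cat >> plan.py <<'E'
def st():
    o=get_obs();p=o["tcp_pos"];v=p[:2]-A
    print(p.round(4),"F",o["contact_force"].round(1),"w",round(o["grip_width"],4),"r",np.hypot(*v).round(4),"screw",((F-np.arctan2(v[1],v[0]))%(2*np.pi)).round(3),"q",o["joints"].round(2),"rv",o["orientation"].round(3))
E
python3 - <<'E'
from plan import *
st()
s=.254+np.radians(30);plan(s,s+12*np.radians(6),12)
E
```

```text
[ 0.4877 -0.2038  0.2465] F [ 0.2 -0.   4.3] w 0.0233 r 0.0589 screw 0.834 q [-0.21  0.22  0.58  1.89 -0.14  1.07  2.  ] rv [-1.206 -1.216  1.214]
[ 5.   0.3 -3.8]
[ 4.6  0.3 -4.3]
[ 4.1  0.3 -4.7]
[ 3.6  0.3 -5.1]
[ 3.1  0.3 -5.5]
[ 2.5  0.3 -5.8]
[ 1.8  0.3 -6. ]
[ 1.2  0.3 -6.2]
[ 0.6  0.3 -6.3]
[-0.1  0.3 -6.3]
[-0.8  0.3 -6.2]
[-1.4  0.3 -6.1]
```

jog_arm(
  motion=[
    {"gripper": 15, "tx": 5.0, "ty": 0.3, "tz": -3.8, "ax": 0, "ay": 0, "az": 0},
    {"gripper": 15, "tx": 4.6, "ty": 0.3, "tz": -4.3, "ax": 0, "ay": 0, "az": 0},
    {"gripper": 15, "tx": 4.1, "ty": 0.3, "tz": -4.7, "ax": 0, "ay": 0, "az": 0},
    {"gripper": 15, "tx": 3.6, "ty": 0.3, "tz": -5.1, "ax": 0, "ay": 0, "az": 0},
    {"gripper": 15, "tx": 3.1, "ty": 0.3, "tz": -5.5, "ax": 0, "ay": 0, "az": 0},
    {"gripper": 15, "tx": 2.5, "ty": 0.3, "tz": -5.8, "ax": 0, "ay": 0, "az": 0},
    {"gripper": 15, "tx": 1.8, "ty": 0.3, "tz": -6.0, "ax": 0, "ay": 0, "az": 0},
    {"gripper": 15, "tx": 1.2, "ty": 0.3, "tz": -6.2, "ax": 0, "ay": 0, "az": 0},
    {"gripper": 15, "tx": 0.6, "ty": 0.3, "tz": -6.3, "ax": 0, "ay": 0, "az": 0},
    {"gripper": 15, "tx": -0.1, "ty": 0.3, "tz": -6.3, "ax": 0, "ay": 0, "az": 0},
    {"gripper": 15, "tx": -0.8, "ty": 0.3, "tz": -6.2, "ax": 0, "ay": 0, "az": 0},
    {"gripper": 15, "tx": -1.4, "ty": 0.3, "tz": -6.1, "ax": 0, "ay": 0, "az": 0},
  ],
)

```text
clock: 8.05
tcp_pos: [0.5527, -0.1802, 0.2426]
orientation: [-1.205, -1.213, 1.214]
contact_force: [-3.4, -2.0, 5.3]
grip_width: 0.023
```

```bash
python3 - <<'E'
from plan import *
st()
s=.254+np.radians(102);plan(s,s+12*np.radians(6),12)
E
```

```text
[ 0.5527 -0.1802  0.2426] F [-3.4 -2.   5.3] w 0.023 r 0.0614 screw 2.058 q [-0.23  0.32  0.55  1.78 -0.19  1.09  1.97] rv [-1.205 -1.213  1.214]
[-2.   0.3 -5.9]
[-2.6  0.3 -5.7]
[-3.2  0.3 -5.4]
[-3.8  0.3 -5. ]
[-4.3  0.3 -4.6]
[-4.7  0.3 -4.1]
[-5.1  0.3 -3.6]
[-5.5  0.3 -3.1]
[-5.8  0.3 -2.5]
[-6.   0.3 -1.9]
[-6.2  0.3 -1.2]
[-6.3  0.3 -0.6]
```

jog_arm(
  motion=[
    {"gripper": 15, "tx": -2.0, "ty": 0.3, "tz": -5.9, "ax": 0, "ay": 0, "az": 0},
    {"gripper": 15, "tx": -2.6, "ty": 0.3, "tz": -5.7, "ax": 0, "ay": 0, "az": 0},
    {"gripper": 15, "tx": -3.2, "ty": 0.3, "tz": -5.4, "ax": 0, "ay": 0, "az": 0},
    {"gripper": 15, "tx": -3.8, "ty": 0.3, "tz": -5.0, "ax": 0, "ay": 0, "az": 0},
    {"gripper": 15, "tx": -4.3, "ty": 0.3, "tz": -4.6, "ax": 0, "ay": 0, "az": 0},
    {"gripper": 15, "tx": -4.7, "ty": 0.3, "tz": -4.1, "ax": 0, "ay": 0, "az": 0},
    {"gripper": 15, "tx": -5.1, "ty": 0.3, "tz": -3.6, "ax": 0, "ay": 0, "az": 0},
    {"gripper": 15, "tx": -5.5, "ty": 0.3, "tz": -3.1, "ax": 0, "ay": 0, "az": 0},
    {"gripper": 15, "tx": -5.8, "ty": 0.3, "tz": -2.5, "ax": 0, "ay": 0, "az": 0},
    {"gripper": 15, "tx": -6.0, "ty": 0.3, "tz": -1.9, "ax": 0, "ay": 0, "az": 0},
    {"gripper": 15, "tx": -6.2, "ty": 0.3, "tz": -1.2, "ax": 0, "ay": 0, "az": 0},
    {"gripper": 15, "tx": -6.3, "ty": 0.3, "tz": -0.6, "ax": 0, "ay": 0, "az": 0},
  ],
)

```text
clock: 9.25
tcp_pos: [0.5968, -0.2339, 0.2386]
orientation: [-1.203, -1.215, 1.213]
contact_force: [-2.3, 2.3, 4.6]
grip_width: 0.0233
```

```bash
python3 - <<'E'
from plan import *
st()
s=.254+np.radians(174);plan(s,s+12*np.radians(6),12)
E
```

```text
[ 0.5968 -0.2339  0.2386] F [-2.3  2.3  4.6] w 0.0233 r 0.062 screw 3.254 q [-0.12  0.44  0.55  1.64 -0.25  1.14  2.07] rv [-1.203 -1.215  1.213]
[-6.3  0.3  0.1]
[-6.2  0.3  0.8]
[-6.1  0.3  1.4]
[-5.9  0.3  2. ]
[-5.7  0.3  2.6]
[-5.4  0.3  3.2]
[-5.   0.3  3.8]
[-4.6  0.3  4.3]
[-4.1  0.3  4.7]
[-3.6  0.3  5.1]
[-3.1  0.3  5.5]
[-2.5  0.3  5.8]
```

jog_arm(
  motion=[
    {"gripper": 15, "tx": -6.3, "ty": 0.3, "tz": 0.1, "ax": 0, "ay": 0, "az": 0},
    {"gripper": 15, "tx": -6.2, "ty": 0.3, "tz": 0.8, "ax": 0, "ay": 0, "az": 0},
    {"gripper": 15, "tx": -6.1, "ty": 0.3, "tz": 1.4, "ax": 0, "ay": 0, "az": 0},
    {"gripper": 15, "tx": -5.9, "ty": 0.3, "tz": 2.0, "ax": 0, "ay": 0, "az": 0},
    {"gripper": 15, "tx": -5.7, "ty": 0.3, "tz": 2.6, "ax": 0, "ay": 0, "az": 0},
    {"gripper": 15, "tx": -5.4, "ty": 0.3, "tz": 3.2, "ax": 0, "ay": 0, "az": 0},
    {"gripper": 15, "tx": -5.0, "ty": 0.3, "tz": 3.8, "ax": 0, "ay": 0, "az": 0},
    {"gripper": 15, "tx": -4.6, "ty": 0.3, "tz": 4.3, "ax": 0, "ay": 0, "az": 0},
    {"gripper": 15, "tx": -4.1, "ty": 0.3, "tz": 4.7, "ax": 0, "ay": 0, "az": 0},
    {"gripper": 15, "tx": -3.6, "ty": 0.3, "tz": 5.1, "ax": 0, "ay": 0, "az": 0},
    {"gripper": 15, "tx": -3.1, "ty": 0.3, "tz": 5.5, "ax": 0, "ay": 0, "az": 0},
    {"gripper": 15, "tx": -2.5, "ty": 0.3, "tz": 5.8, "ax": 0, "ay": 0, "az": 0},
  ],
)

```text
clock: 10.45
tcp_pos: [0.557, -0.2947, 0.2348]
orientation: [-1.206, -1.213, 1.214]
contact_force: [3.2, 1.7, -6.1]
grip_width: 0.0229
```

```bash
python3 - <<'E'
from plan import *
st()
s=.254+np.radians(246);plan(s,s+12*np.radians(6),12)
cv2.imwrite("pics/scene6.png",cv2.cvtColor(vision.grab_frame("scene"),cv2.COLOR_RGB2BGR))
crop("pics/scene6.png","pics/s6.png",130,110,160,120,5)
E
```

```text
[ 0.557  -0.2947  0.2348] F [ 3.2  1.7 -6.1] w 0.0229 r 0.0599 screw 4.53 q [-0.03  0.42  0.56  1.67 -0.25  1.12  2.18] rv [-1.206 -1.213  1.214]
[-1.9  0.3  6. ]
[-1.2  0.3  6.2]
[-0.6  0.3  6.3]
[0.1 0.3 6.3]
[0.7 0.3 6.2]
[1.4 0.3 6.1]
[2.  0.3 5.9]
[2.6 0.3 5.7]
[3.2 0.3 5.4]
[3.8 0.3 5. ]
[4.3 0.3 4.6]
[4.7 0.3 4.1]
```

View pics/s6.png

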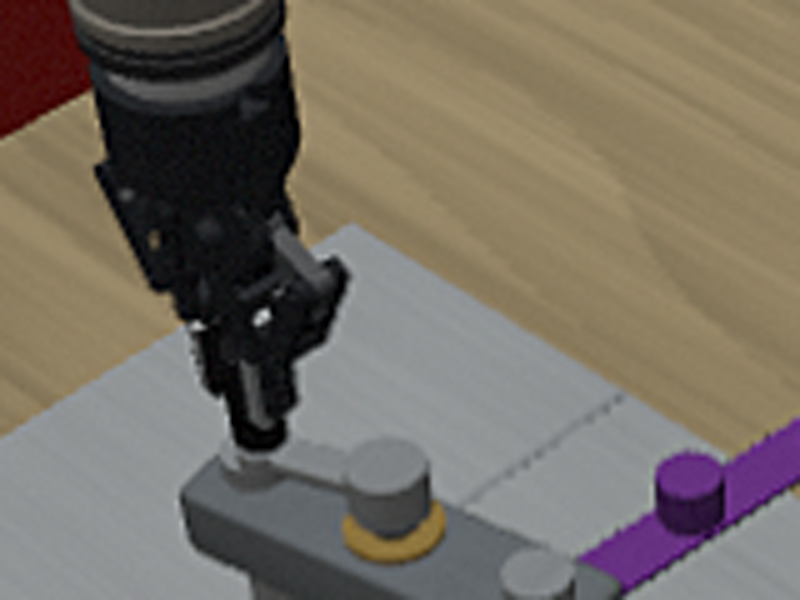

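The crank follows the gripper (knob at about 260,430 in the crop, over the beam's right-hand column). The forces are small, so I'll continue.

jog_arm(
  motion=[
    {"gripper": 15, "tx": -1.9, "ty": 0.3, "tz": 6.0, "ax": 0, "ay": 0, "az": 0},
    {"gripper": 15, "tx": -1.2, "ty": 0.3, "tz": 6.2, "ax": 0, "ay": 0, "az": 0},
    {"gripper": 15, "tx": -0.6, "ty": 0.3, "tz": 6.3, "ax": 0, "ay": 0, "az": 0},
    {"gripper": 15, "tx": 0.1, "ty": 0.3, "tz": 6.3, "ax": 0, "ay": 0, "az": 0},
    {"gripper": 15, "tx": 0.7, "ty": 0.3, "tz": 6.2, "ax": 0, "ay": 0, "az": 0},
    {"gripper": 15, "tx": 1.4, "ty": 0.3, "tz": 6.1, "ax": 0, "ay": 0, "az": 0},
    {"gripper": 15, "tx": 2.0, "ty": 0.3, "tz": 5.9, "ax": 0, "ay": 0, "az": 0},
    {"gripper": 15, "tx": 2.6, "ty": 0.3, "tz": 5.7, "ax": 0, "ay": 0, "az": 0},
    {"gripper": 15, "tx": 3.2, "ty": 0.3, "tz": 5.4, "ax": 0, "ay": 0, "az": 0},
    {"gripper": 15, "tx": 3.8, "ty": 0.3, "tz": 5.0, "ax": 0, "ay": 0, "az": 0},
    {"gripper": 15, "tx": 4.3, "ty": 0.3, "tz": 4.6, "ax": 0, "ay": 0, "az": 0},
    {"gripper": 15, "tx": 4.7, "ty": 0.3, "tz": 4.1, "ax": 0, "ay": 0, "az": 0},
  ],
)

```text
clock: 11.7
tcp_pos: [0.4894, -0.2753, 0.2311]
orientation: [-1.206, -1.214, 1.214]
contact_force: [7.2, -0.5, -21.7]
grip_width: 0.023
```

```bash
python3 - <<'E'
from plan import *
st()
s=.254+np.radians(318);plan(s,6.6,8)
E
```

```text
[ 0.4894 -0.2753  0.2311] F [  7.2  -0.5 -21.7] w 0.023 r 0.0582 screw 5.805 q [-0.07  0.3   0.58  1.84 -0.19  1.06  2.16] rv [-1.206 -1.214  1.214]
[4.9 0.3 3.5]
[5.2 0.3 3. ]
[5.5 0.3 2.4]
[5.7 0.3 1.9]
[5.8 0.3 1.3]
[5.9 0.3 0.7]
[6.  0.3 0.1]
[ 5.9  0.3 -0.5]
```

The vertical steps were rounded down, so the tool has lagged about 2 mm high (Fz -22 N). I'll make that up in the last 45°.

jog_arm(
  motion=[
    {"gripper": 15, "tx": 4.9, "ty": 0.7, "tz": 3.5, "ax": 0, "ay": 0, "az": 0},
    {"gripper": 15, "tx": 5.2, "ty": 0.7, "tz": 3.0, "ax": 0, "ay": 0, "az": 0},
    {"gripper": 15, "tx": 5.5, "ty": 0.7, "tz": 2.4, "ax": 0, "ay": 0, "az": 0},
    {"gripper": 15, "tx": 5.7, "ty": 0.6, "tz": 1.9, "ax": 0, "ay": 0, "az": 0},
    {"gripper": 15, "tx": 5.8, "ty": 0.5, "tz": 1.3, "ax": 0, "ay": 0, "az": 0},
    {"gripper": 15, "tx": 5.9, "ty": 0.5, "tz": 0.7, "ax": 0, "ay": 0, "az": 0},
    {"gripper": 15, "tx": 0, "ty": 0, "tz": 0, "ax": 0, "ay": 0, "az": 0},
  ],
)

```text
clock: 12.4
tcp_pos: [0.4771, -0.2436, 0.229]
orientation: [-1.209, -1.214, 1.214]
contact_force: [3.4, -0.7, -11.5]
grip_width: 0.0232
```

```bash
python3 - <<'E'
from plan import *
st()
cv2.imwrite("pics/scene7.png",cv2.cvtColor(vision.grab_frame("scene"),cv2.COLOR_RGB2BGR))
crop("pics/scene7.png","pics/s7.png",150,130,130,100,6)
E
```

```text
[ 0.4771 -0.2436  0.229 ] F [  3.4  -0.7 -11.5] w 0.0232 r 0.0581 screw 0.115 q [-0.13  0.25  0.58  1.9  -0.16  1.03  2.09] rv [-1.209 -1.214  1.214]
```

View pics/s7.png

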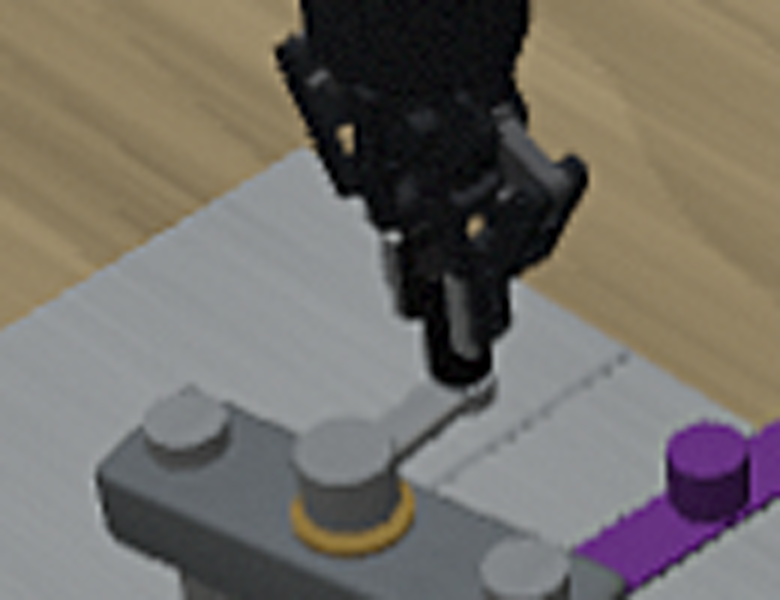

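jog_arm(
  motion=[
    {"gripper": 15, "tx": 6.0, "ty": 0.6, "tz": 0.1, "ax": 0, "ay": 0, "az": 0},
    {"gripper": 15, "tx": 5.8, "ty": 0.6, "tz": -0.5, "ax": 0, "ay": 0, "az": 0},
    {"gripper": 15, "tx": 0, "ty": 0.3, "tz": 0, "ax": 0, "ay": 0, "az": 0},
    {"gripper": 15, "tx": 0, "ty": 0, "tz": 0, "ax": 0, "ay": 0, "az": 0},
  ],
)

```text
clock: 12.85
tcp_pos: [0.4774, -0.2312, 0.2281]
orientation: [-1.207, -1.215, 1.213]
contact_force: [-3.7, -0.3, 5.8]
grip_width: 0.0229
```

```bash
python3 - <<'E'
from plan import *
st();st()
E
```

```text
[ 0.4774 -0.2312  0.2281] F [-3.7 -0.3  5.8] w 0.0229 r 0.0581 screw 0.329 q [-0.14  0.24  0.57  1.91 -0.15  1.03  2.07] rv [-1.207 -1.215  1.213]
[ 0.4774 -0.2312  0.2281] F [-3.7 -0.3  5.8] w 0.0229 r 0.0581 screw 0.329 q [-0.14  0.24  0.57  1.91 -0.15  1.03  2.07] rv [-1.207 -1.215  1.213]
```

At about 6.61 (goal 6.60). I'll open, rise straight up and look.

jog_arm(
  motion=[
    {"gripper": 55, "tx": 0, "ty": 0, "tz": 0, "ax": 0, "ay": 0, "az": 0},
    {"gripper": 55, "tx": 0, "ty": 0, "tz": 0, "ax": 0, "ay": 0, "az": 0},
    {"gripper": 55, "tx": 0, "ty": 0, "tz": 0, "ax": 0, "ay": 0, "az": 0},
    {"gripper": 55, "tx": 0, "ty": -10, "tz": 0, "ax": 0, "ay": 0, "az": 0},
    {"gripper": 55, "tx": 0, "ty": -20, "tz": 0, "ax": 0, "ay": 0, "az": 0},
    {"gripper": 55, "tx": 0, "ty": -30, "tz": 0, "ax": 0, "ay": 0, "az": 0},
    {"gripper": 55, "tx": 0, "ty": -30, "tz": 0, "ax": 0, "ay": 0, "az": 0},
    {"gripper": 55, "tx": 0, "ty": -30, "tz": 0, "ax": 0, "ay": 0, "az": 0},
    {"gripper": 55, "tx": 0, "ty": -30, "tz": 0, "ax": 0, "ay": 0, "az": 0},
    {"gripper": 55, "tx": 20, "ty": -20, "tz": 0, "ax": 0, "ay": 0, "az": 0},
    {"gripper": 55, "tx": 35, "ty": 0, "tz": 0, "ax": 0, "ay": 0, "az": 0},
    {"gripper": 55, "tx": 35, "ty": 0, "tz": 0, "ax": 0, "ay": 0, "az": 0},
  ],
)

```text
clock: 14.05
tcp_pos: [0.4768, -0.1409, 0.3982]
orientation: [-1.209, -1.214, 1.211]
contact_force: [0.3, 0.7, -1.4]
grip_width: 0.0549
```

jog_arm(
  motion=[
    {"gripper": 55, "tx": 35, "ty": 0, "tz": -5, "ax": 0, "ay": 0, "az": 0},
    {"gripper": 55, "tx": 35, "ty": 0, "tz": -5, "ax": 0, "ay": 0, "az": 0},
    {"gripper": 55, "tx": 35, "ty": 0, "tz": -5, "ax": 0, "ay": 0, "az": 0},
    {"gripper": 55, "tx": 35, "ty": 0, "tz": -5, "ax": 0, "ay": 0, "az": 0},
    {"gripper": 55, "tx": 35, "ty": 0, "tz": -5, "ax": 0, "ay": 0, "az": 0},
    {"gripper": 55, "tx": 0, "ty": 0, "tz": 0, "ax": 0, "ay": 0, "az": 0},
  ],
)

```text
clock: 14.65
tcp_pos: [0.5007, 0.0398, 0.3968]
orientation: [-1.201, -1.22, 1.219]
contact_force: [-0.3, -0.3, 0.8]
grip_width: 0.0552
```

```bash
python3 - <<'E'
from plan import *
st()
for n in("scene","top"):
    cv2.imwrite(f"pics/{n}8.png",cv2.cvtColor(vision.grab_frame(n),cv2.COLOR_RGB2BGR))
crop("pics/scene8.png","pics/s8.png",150,160,130,100,6)
crop("pics/top8.png","pics/t8.png",370,140,150,110,5)
crop("pics/scene8.png","pics/s8d.png",150,210,130,100,6)
E
```

```text
[0.5007 0.0398 0.3968] F [-0.3 -0.3  0.8] w 0.0552 r 0.2809 screw 1.642 q [-0.51  0.05  0.33  1.71 -0.02  1.39  1.4 ] rv [-1.201 -1.22   1.219]
```

View pics/s8.png

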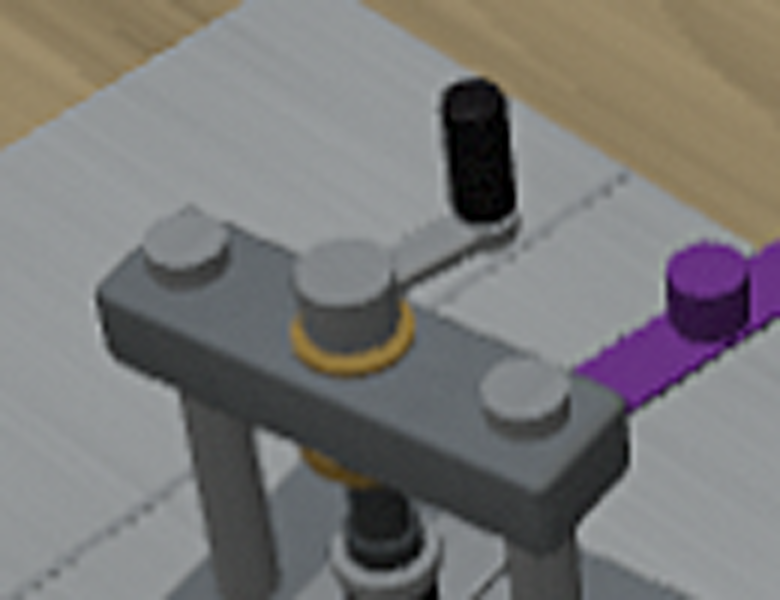

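View pics/t8.png

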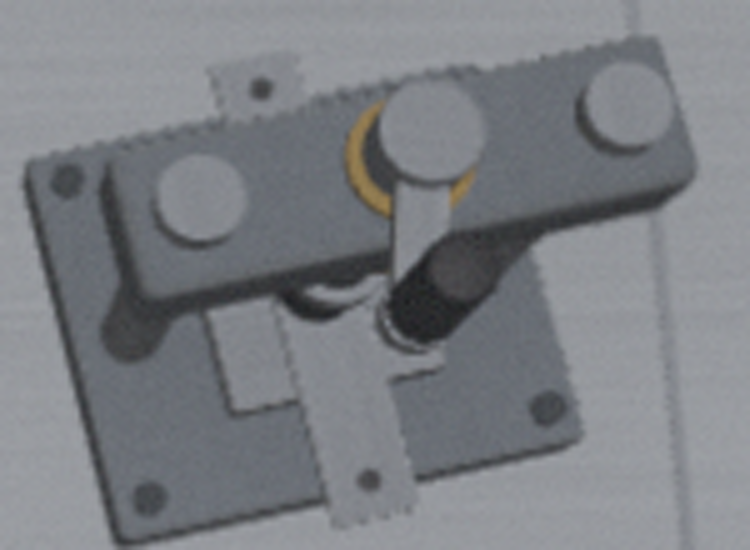

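View pics/s8d.png

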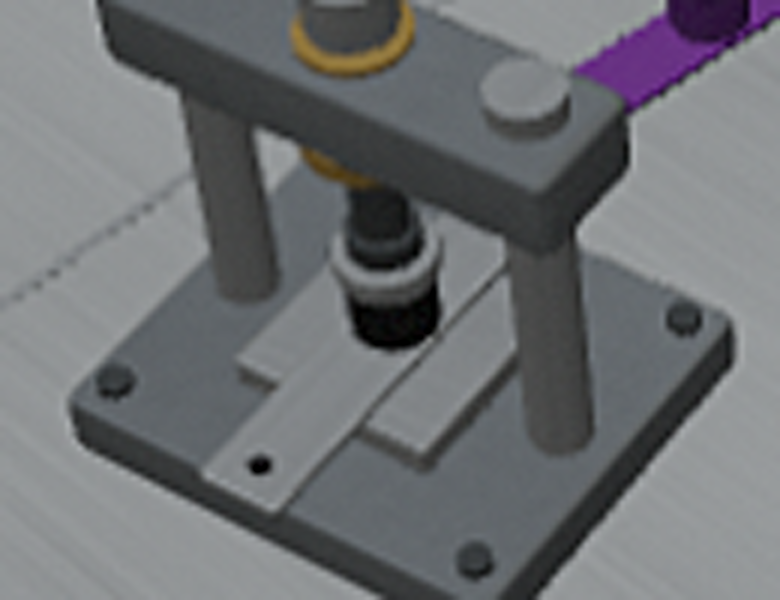

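View pics/scene8.png

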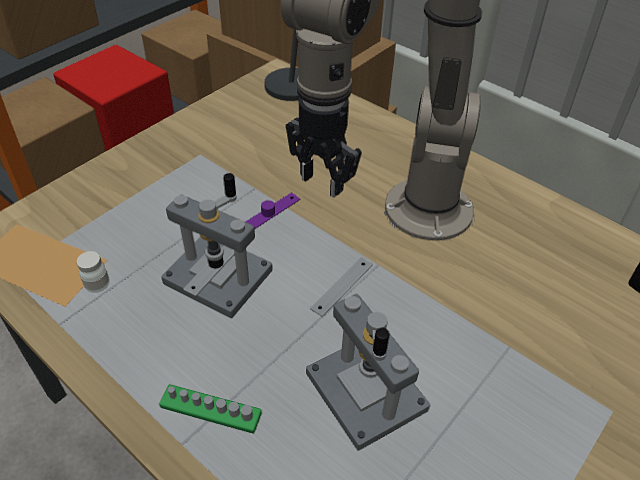

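```bash
python3 - <<'E'
from plan import *
k,e=tri((228.4,175.9),(463,193.2));print("knobtop",k,e)
c,e=tri((207.1,204.3),(456,166.2));print("cap",c,e)
for C in(c[:2],A):
    v=k[:2]-C;print(np.hypot(*v),2*np.pi+(F-np.arctan2(v[1],v[0]))%(2*np.pi))
E
```

```text
knobtop [ 0.47502545 -0.23225117  0.27402497] [np.float64(1.6), np.float64(1.6)]
cap [ 0.53411298 -0.23876529  0.22968004] [np.float64(0.9), np.float64(0.9)]
0.05944552373878883 6.586718799420722
0.06035307506645129 6.58897370928293
```

Camera check: screw at about 6.59 (goal 6.60). The knob and cap have sunk about 20.7 mm, as expected for this turn. The part is in place and the arm is clear.

```bash
python3 -c "
from bench import ticket
print(ticket.hand_in())"
```

```text
the job is handed in; nothing more can be done
None
```

The loaded press is clamped and the job is handed in at about 15 s on the robot's clock. I gripped its knob, wound it clockwise about one full turn from screw 0.25 to about 6.59, then let go and backed the arm clear. The goal was 6.60: contact at 5.03 plus a quarter turn.

**Last checks:**
- **Screw angle:** the cameras put the screw at about 6.59, and the arm's own position put it at about 6.61.
- **Sinking:** the knob and cap came down about 20.7 mm, which fits just over one turn at 20 mm a turn.
- **Part:** the pad sits on the damper and the strip has not visibly moved.
- **Rest of the bench:** the empty press and the other items look unchanged in the scene picture. The arm is touching nothing.

**What disagreed:**
- **Gripper height:** the fingertips showed about 25 mm higher in the pictures than the quoted tool geometry predicts, so I set the grasp height from the pictures.
- **Downward pull:** I rounded the downward steps too small, so the tool lagged about 2 mm high. The vertical force at the wrist reached about 22 N, far under the 120 N limit, and I corrected it before the end.

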